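# Prise up the nailed lid of a finds crate with a pry bar

## Robot

A 6-joint arm with a two-finger parallel gripper is mounted at the origin on the work surface. World frame = base frame: x ahead of the robot, y to its left, z up, the work surface at z = 0. Lengths are in mm, angles in rad, forces in N, time in s.
With the tool pointing down it reaches from about 275 to 850 mm from the base axis. Payload 19 kg.
Tool frame: the origin (TCP) lies midway between the tips of the shut fingers; the grasp point (between the pads) lies 19 mm behind it (grasp_offset is the distance from the TCP to the grasp point, in mm); z points along the fingers, y is the line along which they close (so a half turn about z gives the same grasp; the last joint's range is limited). The gripper opens to 85 mm and grips with 20 to 120 N. Pads are 22 mm wide; open, the fingers measure 114 mm over their backs; the gripper's body (76 mm by 85 mm) begins 54 mm behind the grasp point. The pads swing forward as they close: fully open they stand 13 mm farther back than shut.
Start: joints at [-1.444, 0.15, 1.437, -0, 1.554, -0.134], TCP at [148.241, -555.531, 231.267] pointing down, gripper open.
Joint ranges: [-2.8, 2.8], [-0.68, 2.1], [0.12, 2.68], [-1.39, 4.53], [0.16, 2.79], [-2.81, 2.81]. Speed limits (rad/s): [1.89, 1.89, 2.22, 3.01, 3.01, 3.01].

## Interface

Orientations are given as a unit quaternion [x, y, z, w].
In Python, from bench import get_state, snapshot, camera_model, finish_job, grasp_offset gives the robot as it stands.
- The arm moves only by the tool carry_out, never from a script. Its argument "series" is a list of rows, each an object with "travel": the shift along the tool's x, y, z in m, a list of three; "turn": the turn, a rotation vector about the tool's x, y, z in degrees, a list of three; "claw": the gripper command: -1 is shut, 1 is fully open, values between are in proportion. A call has 1 to 12 rows; each row is the pose to reach, as a shift and turn from the pose commanded when the call began, along the tool's axes at that moment; what a row does not reach only later rows make up. A row lasts 1/8 s, in which the tool goes at most 62.5 mm and 10.7 degrees, less where a joint would pass 70% of its speed; a pose out of reach is approached as far as the arm can. A call with a gripper value outside its range is refused whole. The fingers move at their own pace and stop on an object; "newtons" is the grip in N (left out, the last holds). Time passes only in rows, so rows that repeat a pose let the fingers close. It gives the time, the measured TCP pose, the force, the opening and the grip force at its end, in the units of the state.
- get_state(): the state, without advancing time (a new reading comes with each control period).
- snapshot(name): name is "scene" or "top" or "wrist"; returns the picture (400x640x3 uint8, red, green, blue); there is no depth.
- camera_model(name): a dict with "camera_matrix" (3x3 intrinsics, pixels), "cam_to_world" (4x4, takes a point from camera to world coordinates). Camera axes: x right, y down, z forward; pixel columns grow to the right and rows downward; lengths in mm; the calibration is good to about 2 mm. A picture is of the moment at which its call begins: read the wrist's pose just before it. camera_model takes no time and is no camera call; for the wrist camera it gives the pose at the moment of the call.
- finish_job(): hands the job in; it is judged then, once.
The state is a dict: "time": time; "joint_pos": joint angles; "qvel": joint speeds; "effort": joint torques, N m; "position": TCP position; "tcp_rot": TCP orientation; "wrist_force": force on the tool from outside, world axes, zero at the start; "wrist_torque": the same for the moment, N m; "grip_width": finger opening in mm; "gripper_force": force on a finger pad.
Only numpy, scipy, OpenCV 4.12 (cv2) and the standard library are available. Lean on these libraries where they do the work, as an engineer would, in place of code of your own. Each camera call takes 0.05 s, during which the arm holds its last target. There are 200 camera calls.

## Task

A flat pry bar has been knocked in under the nailed front edge of the wooden finds crate's lid. Press its free end down so that its tip prises the lid up until the lid's front edge stands at least 20 mm off the crate wall; do it with the bar, without pushing on the crate or lid with the gripper. Then draw the bar out and lay it flat on the bench (do not drop it), clear of the crate, leaving the lid ajar and the hammer, brush and foam block where they are.

Things in the scene. Friction and masses are not known exactly. Their poses are not given: they have to be found in the camera images.
- crate: Heavy wooden crate, immovable: 220 mm deep (its x), 300 mm wide (its y), walls 15 mm thick, their top edge 110 mm above the bench; a hand batten sticks 18 mm out of each end. Origin: centre of its underside; z up; -x points out of the front wall, under whose lid edge the bar sits. Lid hinge: along the top of the back wall (crate x = +110, z = 110 mm).
- lid (a joint): Lid opening, rad. 0 is the start, front edge already 5 mm off the wall; it grows as that edge rises, 2.2 mm per 0.01 rad: 20 mm off the wall is 0.068. The nails grip: the lid stays where it is left and takes about 35 N upward at the bar's tip to move (about 10 N downward on the bar 115 mm from its bend).
- lid_edge (a point): Middle of the lower front edge of the lid; moves with it. The lid is of 12 mm boards with battens on top (24 mm in all), nailed at the front 125 mm left and right of the middle.
- crate_rim (a point): Middle of the outer top edge of the front wall, 110 mm above the bench; the bar pivots on this edge.
- pry_bar: Loose flat dark-steel pry bar, 4 mm thick, 40 mm wide, 0.25 kg: a 42 mm straight tip, a bend (the heel), a 150 mm straight shank bent 20 degrees up from the tip's line, and at its far end a 30 mm split claw turned up, square to the shank. Origin: underside of the bend; +x along the tip, y across the bar, z up. Flat on the bench it rests on its shank, tip and claw pointing up.
- bar_tip (a point): Tip end of the bar, mid-width and mid-thickness, 42 mm from the bend.
- bar_heel (a point): Bend of the bar, mid-width and mid-thickness. At the start it is 2 mm outside the front wall at wall-top height, the tip level under the lid and the shank rising 20 degrees away from the wall.
- bar_end (a point): Far end of the shank at the foot of the claw, mid-width and mid-thickness, 150 mm from the bend (the shank is straight from bar_heel to here). Pressing the shank 40 mm down, 115 mm from the bend, lifts the lid's edge to about 20 mm; 60 mm down, to about 27 mm; past about 70 mm it may slip out. When let go, the bar stays lodged under the lid.
- hammer: Bystander: claw hammer, 280 mm long, lying on the bench.
- brush: Bystander: flat brush, 200 mm long, lying on the bench.
- foam_block: Bystander: white foam block 130 x 200 x 45 mm with plaster fragments on top, standing on the bench; origin at the centre of its underside.
Mind the look-alikes: they are no part of the job. What is meant by the pry_bar is not red or yellow, and is the smaller of those in its own colour.

How it is judged (in metres and radians):
On the way:
1. the bar, its far end pressed down and its tip bearing on the lid, has prised the lid's front edge at least 19 mm off the wall (value of joint lid above 0.0635 rad and contact force between pry_bar and crate above 1 N and z of bar_end in the frame of crate below 0.145 m), for 0.2 s.
At the end, for the whole second after the job is handed in: The lid's front edge stands at least 19 mm off the front wall (lid joint over 0.0635, under 0.5 rad) and stays there; the pry bar lies at rest on the underside of its shank on the bench (bend and far end both less than 12 mm high), touching neither crate nor lid (value of joint lid between 0.0635 and 0.5 rad and height (world z) of bar_heel between -0.005 and 0.012 m and height (world z) of bar_end below 0.012 m and angle between pry_bar's own z axis and vertical below 0.6 rad and contact force between pry_bar and crate below 0.05 N and linear speed of pry_bar below 0.02 m/s).
It fails at once if the gripper or arm pushes on the crate or its lid with more than 8 N (contact force between any of the fingers, the arm and crate above 8 N).
It fails at once if the bar is dropped (it falls faster than 0.7 m/s out of the gripper) (linear speed of pry_bar above 0.7 m/s and contact force between the fingers and pry_bar below 0.1 N).
It fails at once if hammer, brush or foam block moved by more than 30 mm (distance of any of hammer, brush, foam_block from where it was at the start of the episode above 0.03 m).
It also fails if it takes over 51 s, if anything falls off the work surface, if the arm or the gripper's body presses on something with over 40 N, if the wrist force passes 120 N, or if a joint passes its speed limit or range.

## Working session

There is one attempt and no reset: what is moved stays moved. The work goes in short steps, Python scripts to look and compute and a tool call to move; the robot and the scene stay as the last step left them, time stands still between calls to the robot, and variables do not carry over. Pictures are saved under pics/ and viewed, at most 10 in all, crops included, and the job is handed in when it is done.

Besides the shell and the picture viewer there is one more tool, called after "Emit:" by a JSON object that holds its "op" and its "data", one argument or row to a line. carry_out: Moves the arm, as the interface text tells. Its arguments: {"type":"object","properties":{"series":{"type":"array"},"newtons":{"type":"number"}},"required":["series"]}

```bash
mkdir -p pics; python3 - <<'E'
from bench import *
import cv2,numpy as np
for n in("scene","top"):
    cv2.imwrite(f"pics/{n}0.png",snapshot(n)[:,:,::-1]); m=camera_model(n); print(n,np.round(m["camera_matrix"],1).tolist(),np.round(m["cam_to_world"],3).tolist())
s=get_state();print(s["position"],s["tcp_rot"],s["time"],s["grip_width"],grasp_offset)
E
```

```text
scene [[417.0, 0.0, 321.2], [0.0, 417.0, 199.4], [0.0, 0.0, 1.0]] [[-0.446, 0.622, -0.644, 1232.43], [0.895, 0.311, -0.319, 411.553], [0.002, -0.719, -0.695, 900.1], [0.0, 0.0, 0.0, 1.0]]
top [[411.0, 0.0, 316.5], [0.0, 411.0, 198.3], [0.0, 0.0, 1.0]] [[-0.011, -0.982, 0.189, 191.468], [-1.0, 0.008, -0.015, 62.23], [0.013, -0.189, -0.982, 1584.545], [0.0, 0.0, 0.0, 1.0]]
[ 148.19010996 -555.34251108  230.74405733] [ 9.91511942e-01  1.30014491e-01 -6.10735345e-06 -5.49066722e-04] 0.1 85.58393586928831 18.700000000000003
```

View pics/scene0.png

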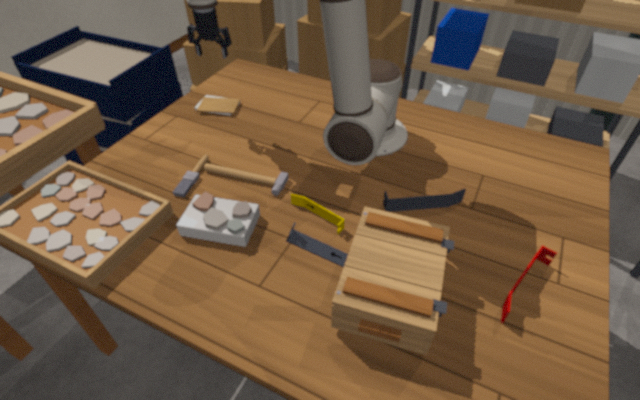

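View pics/top0.png

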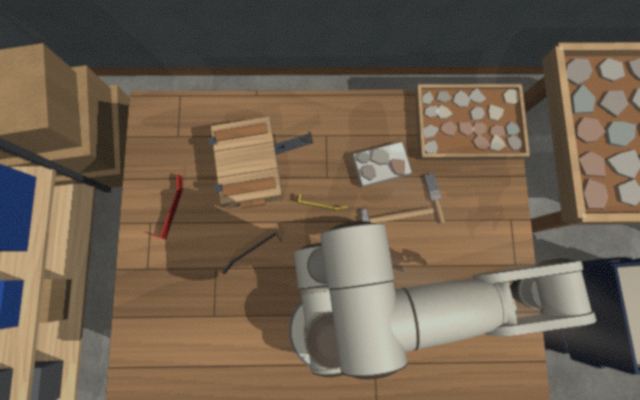

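In the scene view, these are the bars:
- dark-steel bar at scene (317,247), top (293,143), with its tip under the crate lid
- longer dark bar at scene (425,201), top (250,251)
- yellow bar at scene (318,211)
- red bar at scene (527,283)

The one under the lid is the smaller dark bar, so it is the one meant. I'll confirm that in an enlarged crop of both views.

```bash
python3 - <<'E'
import cv2,numpy as np
a=cv2.imread("pics/scene0.png")[195:345,275:475];b=cv2.imread("pics/top0.png")[105:217,200:349]
a=cv2.resize(a,(800,600),interpolation=cv2.INTER_CUBIC);b=cv2.resize(b,(800,600),interpolation=cv2.INTER_CUBIC)
cv2.imwrite("pics/ca.png",a);cv2.imwrite("pics/cb.png",b)
E
```

```text
(no output)
```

View pics/ca.png

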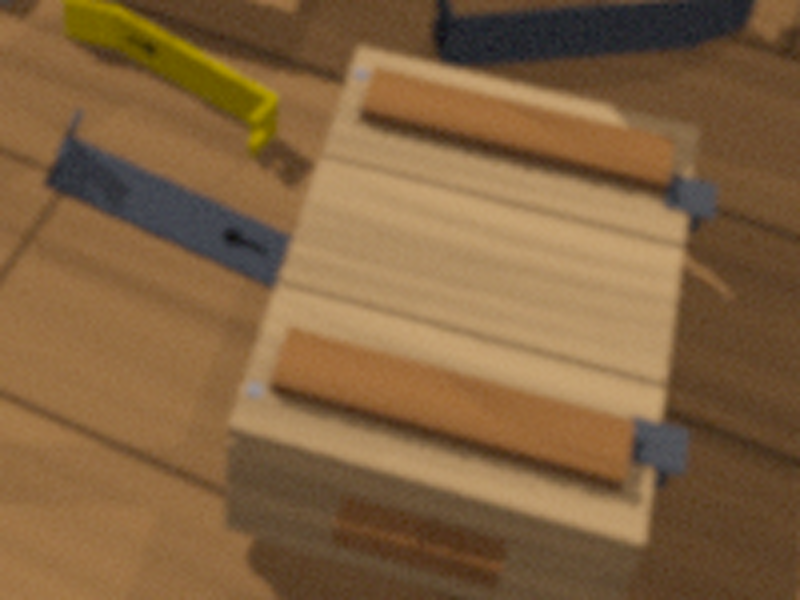

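View pics/cb.png

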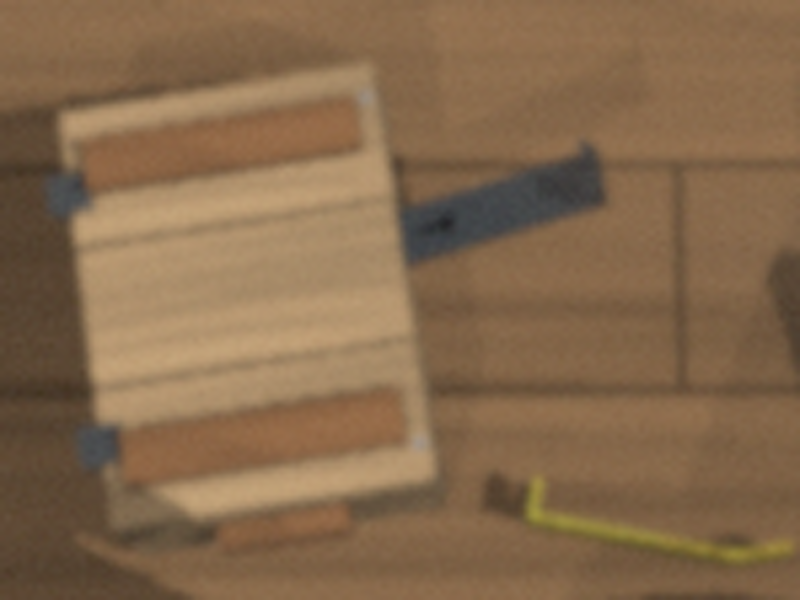

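The crops confirm it. The smaller dark bar goes under the lid's front edge: its mouth is at crop A (282,262) and crop B (405,238), and its claw end is at A (60,160) and B (595,178). The other dark bar is longer and lies loose. Next I triangulate.

```bash
cat > h.py <<'E'
import cv2,numpy as np
from bench import *
from scipy.spatial.transform import Rotation as R
def P(m):
    return m["camera_matrix"]@np.linalg.inv(m["cam_to_world"])[:3]
def tri(m1,p1,m2,p2):
    X=cv2.triangulatePoints(P(m1),P(m2),np.float64(p1),np.float64(p2)).ravel();X=X[:3]/X[3]
    def pr(m):
        q=P(m)@np.r_[X,1];return q[:2]/q[2]
    return X,np.linalg.norm(pr(m1)-p1)+np.linalg.norm(pr(m2)-p2)
def ground(m,p,z):
    T=np.array(m["cam_to_world"]);d=T[:3,:3]@np.linalg.solve(m["camera_matrix"],[*p,1]);return T[:3,3]+d*(z-T[2,3])/d[2]
E
python3 - <<'E'
from h import *
s=camera_model("scene");t=camera_model("top")
S=lambda u,v:np.array([275+u/4-.4,195+v/4-.4]);T=lambda u,v:np.array([200+u*149/800-.4,105+v*112/600-.4])
for n,a,b in [("lid front far",(362,48),(437,478)),("lid front near",(235,430),(372,65)),("nail far",(360,75),(419,443)),("nail near",(255,390),(364,97)),("end far(-y)",(48,182),(605,205)),("end b",(72,138),(605,205)),("end c",(48,182),(585,152)),("mouth -y",(290,238),(408,265)),("mouth +y",(275,287),(402,212)),
 ("lid back +y",(645,545),(60,112))]:
    X,e=tri(s,S(*a),t,T(*b));print(n,X.round(1),round(e,2))
E
```

```text
lid front far [488.9 169.9 126. ] 0.9
lid front near [785.  217.4 124.2] 1.22
nail far [513.4 180.3 127.7] 0.31
nail near [760.1 219.9 129.6] 0.46
end far(-y) [681.9  50.  129.9] 2.75
end b [669.2  55.1 160.5] 0.91
end c [707.1  64.9 164.6] 1.69
mouth -y [643.5 189.8 112.3] 0.5
mouth +y [681.3 195.5 112.8] 0.45
lid back +y [752.1 432.3 124.1] 0.19
```

```bash
cat >> h.py <<'E'
heel=np.array([662.5,195.5,110.]);yaw=np.array([.172,-.985,0])   # outward direction of bar
def barpose(s,tilt,h,heel=heel):
    """tool pose with TCP s mm along the shank from the bend, h above its mid-plane, shank tilted deg up"""
    c,n=np.cos(np.radians(tilt)),np.sin(np.radians(tilt));Z=np.array([0,0,1.])
    d=yaw*c+Z*n;N=-yaw*n+Z*c;y=np.cross(Z,yaw);y=y/np.linalg.norm(y)
    z=-N;x=np.cross(y,z)
    return heel+d*s+N*h,R.from_matrix(np.c_[x,y,z])
def rel(p,r):
    st=get_state();r0=R.from_quat(st["tcp_rot"])
    print("travel m",(r0.inv().apply(p-st["position"])/1000).round(4),"turn",(r0.inv()*r).as_rotvec(degrees=True).round(2))
E
python3 - <<'E'
from h import *
t=camera_model("top")
for n,p in [("foam a",(350,152)),("foam b",(403,142)),("foam c",(411,175)),("foam d",(360,186)),]: print(n,ground(t,p,45).round())
for n,p in [("yel",(298,195)),("yel2",(345,207)),("hammer",(365,212)),("ham2",(430,175))]: print(n,ground(t,p,10).round())
p,r=barpose(115,20,90);print(p.round(),r.as_matrix().round(2).tolist());rel(p,r)
E
```

```text
foam a [670. -94.  45.]
foam b [ 710. -303.   45.]
foam c [ 576. -328.   45.]
foam d [ 534. -129.   45.]
yel [508. 111.  10.]
yel2 [459. -72.  10.]
hammer [ 438. -149.   10.]
ham2 [ 584. -412.   10.]
[676. 119. 234.] [[-0.16, 0.99, 0.06], [0.93, 0.17, -0.34], [-0.34, 0.0, -0.94]]
travel m [ 0.6837 -0.5159 -0.0025] turn [-14.86 -16.23 -84.03]
```

Emit:
{"op": "carry_out", "data": {
  "series": [
    {"travel": [0.684,-0.516,-0.003],"turn": [-14.9,-16.2,-84.0],"claw": 1},
    {"travel": [0.684,-0.516,-0.003],"turn": [-14.9,-16.2,-84.0],"claw": 1},
    {"travel": [0.684,-0.516,-0.003],"turn": [-14.9,-16.2,-84.0],"claw": 1},
    {"travel": [0.684,-0.516,-0.003],"turn": [-14.9,-16.2,-84.0],"claw": 1},
    {"travel": [0.684,-0.516,-0.003],"turn": [-14.9,-16.2,-84.0],"claw": 1},
    {"travel": [0.684,-0.516,-0.003],"turn": [-14.9,-16.2,-84.0],"claw": 1},
    {"travel": [0.684,-0.516,-0.003],"turn": [-14.9,-16.2,-84.0],"claw": 1},
    {"travel": [0.684,-0.516,-0.003],"turn": [-14.9,-16.2,-84.0],"claw": 1},
    {"travel": [0.684,-0.516,-0.003],"turn": [-14.9,-16.2,-84.0],"claw": 1},
    {"travel": [0.684,-0.516,-0.003],"turn": [-14.9,-16.2,-84.0],"claw": 1},
    {"travel": [0.684,-0.516,-0.003],"turn": [-14.9,-16.2,-84.0],"claw": 1},
    {"travel": [0.684,-0.516,-0.003],"turn": [-14.9,-16.2,-84.0],"claw": 1}
  ]
}}

```text
time: 1.6
position: [610.9, 37.0, 233.7]
tcp_rot: [0.634, 0.754, -0.112, 0.134]
wrist_force: [-0.8, -1.8, 1.2]
grip_width: 85.4
gripper_force: 0.0
```

```bash
python3 - <<'E'
from h import *
rel(*barpose(115,20,90)); print(get_state()["position"],get_state()["time"])
E
```

```text
travel m [ 0.0657  0.0781 -0.0242] turn [ 0.03  0.07 -0.  ]
[610.94785569  36.97018449 233.68412309] 1.6
```

Emit:
{"op": "carry_out", "data": {
  "series": [
    {"travel": [0.066,0.078,-0.024],"turn": [0,0,0],"claw": 1},
    {"travel": [0.066,0.078,-0.024],"turn": [0,0,0],"claw": 1},
    {"travel": [0.066,0.078,-0.024],"turn": [0,0,0],"claw": 1},
    {"travel": [0.066,0.078,-0.024],"turn": [0,0,0],"claw": 1}
  ]
}}

```text
time: 2.1
position: [674.5, 117.2, 233.4]
tcp_rot: [0.634, 0.754, -0.112, 0.133]
wrist_force: [-0.4, -1.2, 0.0]
grip_width: 85.7
gripper_force: 0.0
```

```bash
python3 - <<'E'
from h import *
rel(*barpose(115,20,90)); m=camera_model("wrist"); cv2.imwrite("pics/w1.png",snapshot("wrist")[:,:,::-1])
np.savez("w1.npz",**{k:m[k] for k in("camera_matrix","cam_to_world")})
for s in(0,75,115,150):
    X=barpose(s,20,0)[0];q=P(m)@np.r_[X,1];print(s,X.round(),(q[:2]/q[2]).round())
E
```

```text
travel m [ 0.0017  0.0017 -0.0011] turn [-0.02  0.07 -0.01]
0 [662. 196. 110.] [323.  28.]
75 [675. 126. 136.] [322. 149.]
115 [681.  89. 149.] [322. 204.]
150 [687.  57. 161.] [322. 248.]
```

View pics/w1.png

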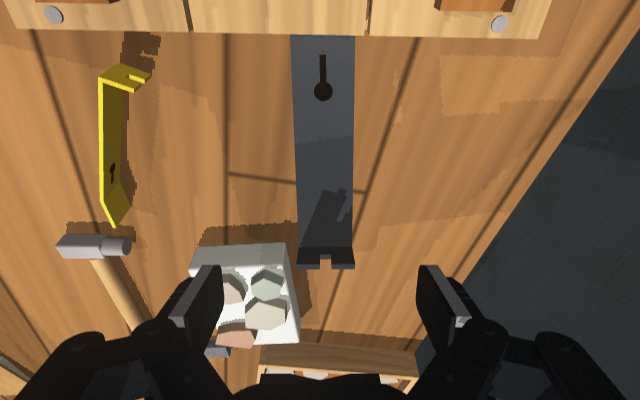

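The wrist view shows the shank between the fingers: mouth at (322,37), claw foot at (326,249) against a predicted (322,248), so there's about 1° of yaw to correct. Foam is at (250,290), hammer head at (95,245), yellow bar at (118,150).

```bash
sed -i 's/yaw=np.array(\[.172,-.985,0\])/yaw=np.array([.190,-.982,0])/' h.py; python3 - <<'E'
from h import *
rel(*barpose(115,20,-11))
E
```

```text
travel m [0.0023 0.0038 0.1002] turn [-0.35  0.07 -1.04]
```

Emit:
{"op": "carry_out", "data": {
  "series": [
    {"travel": [0.002,0.004,0.04],"turn": [0,0,-1],"claw": 1},
    {"travel": [0.002,0.004,0.07],"turn": [0,0,-1],"claw": 1},
    {"travel": [0.002,0.004,0.09],"turn": [0,0,-1],"claw": 1},
    {"travel": [0.002,0.004,0.1],"turn": [0,0,-1],"claw": 1},
    {"travel": [0.002,0.004,0.1],"turn": [0,0,-1],"claw": 0.4},
    {"travel": [0.002,0.004,0.1],"turn": [0,0,-1],"claw": 0.2}
  ]
}}

```text
time: 2.9
position: [684.7, 86.6, 140.5]
tcp_rot: [0.627, 0.759, -0.112, 0.133]
wrist_force: [0.1, -0.1, 0.4]
grip_width: 52.2
gripper_force: 0.0
```

```bash
python3 - <<'E'
from h import *
rel(*barpose(115,20,-11)); s=get_state();print(s["grip_width"],s["wrist_force"],s["time"]); cv2.imwrite("pics/w2.png",snapshot("wrist")[:,:,::-1])
E
```

```text
travel m [-0.0001 -0.0011  0.0016] turn [-0.23  0.06 -0.03]
52.219195908555434 [ 0.06004447 -0.14634113  0.35047109] 2.9
```

View pics/w2.png

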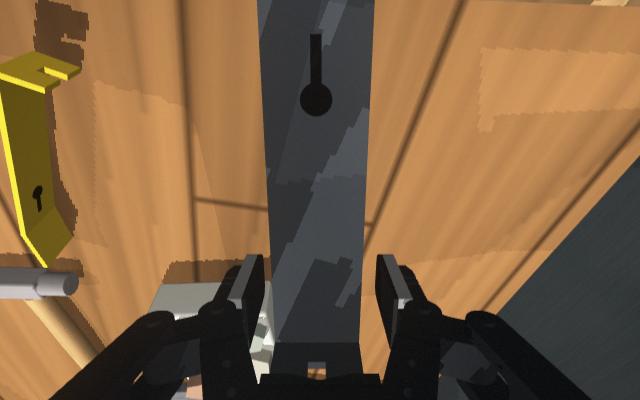

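The bar sits centred between the pads, its edges at about u=270 and 362 and the pads at 262 and 378. Closing now.

Emit:
{"op": "carry_out", "data": {
  "series": [
    {"travel": [0,-0.001,0.001],"turn": [0,0,0],"claw": -0.1},
    {"travel": [0,-0.001,0.001],"turn": [0,0,0],"claw": -0.5},
    {"travel": [0,-0.001,0.001],"turn": [0,0,0],"claw": -1},
    {"travel": [0,-0.001,0.001],"turn": [0,0,0],"claw": -1}
  ],
  "newtons": 70
}}

```text
time: 3.45
position: [683.9, 86.2, 139.5]
tcp_rot: [0.627, 0.759, -0.112, 0.133]
wrist_force: [1.5, 2.8, 6.0]
grip_width: 37.5
gripper_force: 69.3
```

```bash
python3 - <<'E'
from h import *
s=get_state();print(s["position"],s["grip_width"],s["gripper_force"],s["wrist_force"])
# arc about the rim
for a in(10,0,-4,-8): print(a,end=" ");p,r=barpose(115,a,-11);rel(p,r)
E
```

```text
[683.93391118  86.23647665 139.47145322] 37.467243265034995 69.2576265335083 [1.48382877 2.80183412 5.99536834]
10 travel m [ 0.0034 -0.0002  0.0204] turn [-0.2  10.05 -0.04]
0 travel m [ 0.0104 -0.0002  0.0393] turn [-0.19 20.05 -0.06]
-4 travel m [ 0.0141 -0.0001  0.0464] turn [-0.19 24.05 -0.07]
-8 travel m [ 0.0184 -0.0001  0.0533] turn [-0.19 28.05 -0.07]
```

Emit:
{"op": "carry_out", "data": {
  "series": [
    {"travel": [0.0015,0,0.01],"turn": [0,5,0],"claw": -1},
    {"travel": [0.0035,0,0.02],"turn": [0,10,0],"claw": -1},
    {"travel": [0.0065,0,0.03],"turn": [0,15,0],"claw": -1},
    {"travel": [0.0105,0,0.039],"turn": [0,20,0],"claw": -1},
    {"travel": [0.0105,0,0.039],"turn": [0,20,0],"claw": -1}
  ]
}}

```text
time: 4.08
position: [684.4, 80.7, 98.3]
tcp_rot: [0.638, 0.77, -0.002, -0.001]
wrist_force: [2.6, -7.6, 1.4]
grip_width: 37.7
gripper_force: 69.9
```

```bash
python3 - <<'E'
from h import *
s=get_state();print(s["position"],s["grip_width"],s["gripper_force"],s["wrist_force"],s["wrist_torque"])
for a in(-6,-8): print(a,end=" ");p,r=barpose(115,a,-11);rel(p,r)
E
```

```text
[684.36191473  80.68502291  98.25054241] 37.696368836185385 69.9289083480835 [ 2.55501275 -7.62348621  1.36630815] [-1.29169203 -0.42656519 -0.07995835]
-6 travel m [0.0036 0.0004 0.0112] turn [-0.25  6.05 -0.24]
-8 travel m [0.0045 0.0004 0.0151] turn [-0.24  8.05 -0.24]
```

Emit:
{"op": "carry_out", "data": {
  "series": [
    {"travel": [0.0015,0,0.005],"turn": [0,2.7,0],"claw": -1},
    {"travel": [0.003,0,0.01],"turn": [0,5.4,0],"claw": -1},
    {"travel": [0.0045,0,0.015],"turn": [0,8,0],"claw": -1},
    {"travel": [0.0045,0,0.015],"turn": [0,8,0],"claw": -1},
    {"travel": [0.0045,0,0.015],"turn": [0,8,0],"claw": -1}
  ]
}}

```text
time: 4.7
position: [684.1, 83.6, 84.0]
tcp_rot: [0.636, 0.768, 0.041, -0.052]
wrist_force: [4.1, -23.5, 3.8]
grip_width: 37.6
gripper_force: 70.5
```

```bash
python3 - <<'E'
from h import *
s=get_state();print(s["position"],s["grip_width"],s["wrist_force"],s["wrist_torque"])
a=snapshot("scene")[195:345,275:475,::-1]
cv2.imwrite("pics/s2.png",cv2.resize(a,(800,600),interpolation=cv2.INTER_CUBIC))
E
```

```text
[684.10308517  83.6261284   83.98310621] 37.61741593176067 [  4.13101983 -23.50211111   3.76058027] [-3.72247724 -0.71981147  0.06723955]
```

View pics/s2.png

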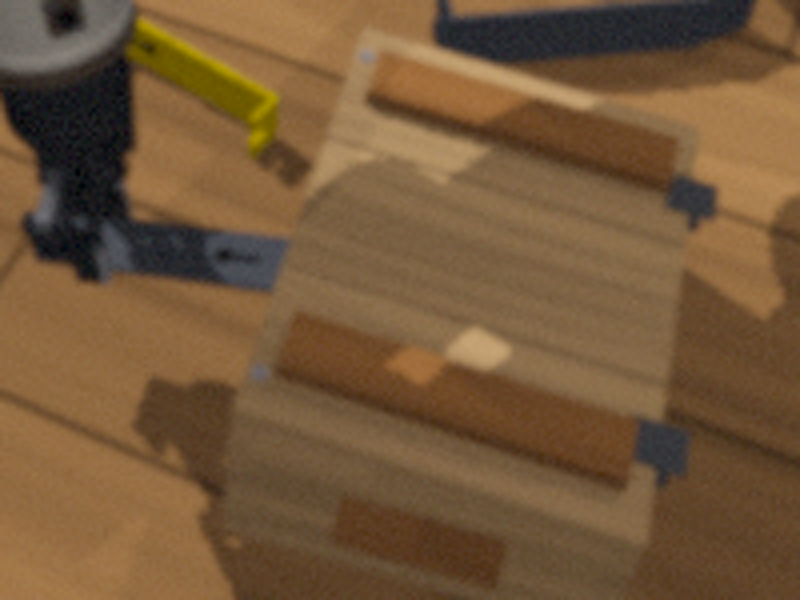

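The lid has risen: the near nail moved from crop (255,390) to (260,372). I'll measure that more precisely.

```bash
cat > nail.py <<'E'
from h import *
m=camera_model("scene");old=cv2.imread("pics/scene0.png")
def nail(img,c,w=4):
    x,y=c;p=img[y-w:y+w+1,x-w:x+w+1].astype(float);b=p[:,:,0]-p[:,:,2];b=np.clip(b-np.median(b)-.35*(b.max()-np.median(b)),0,None)
    v,u=np.mgrid[-w:w+1,-w:w+1];return np.array([x+(b*u).sum()/b.sum(),y+(b*v).sum()/b.sum()])
def lid(X,img,z0,c0,c1):
    a=nail(old,c0);b=nail(img,c1)
    # hinge line 220mm behind; find angle whose projected displacement matches
    cx=np.array([-.158,.987,0]);best=[]
    f=lambda q:(P(m)@np.r_[q,1])[:2]/(P(m)@np.r_[q,1])[2]
    arm=210
    for th in np.arange(0,.14,.001):
        Y=X+np.array([0,0,arm*np.sin(th)])+cx*arm*(1-np.cos(th)); best.append((np.linalg.norm(f(Y)-f(X)-(b-a)),th))
    return a.round(2),b.round(2),min(best)
def run():
    img=snapshot("scene")[:,:,::-1]
    for X,c0,c1 in [((760,220,128),(338,292),(340,288)),((513.4,180.3,127.7),(365,213),(367,209))]: print(lid(np.array(X,float),img,0,c0,c1))
E
python3 -c "
from nail import *
run()"
```

```text
(array([338.33, 292.06]), array([339.48, 287.79]), (np.float64(0.6081900144867473), np.float64(0.081)))
(array([364.82, 213.09]), array([366.22, 208.59]), (np.float64(0.6481241401793411), np.float64(0.082)))
```

Both nails give a lid opening of about 0.081 rad, roughly 23 mm off the wall. Now I reverse the arc to level the tip, then draw the bar out.

```bash
python3 - <<'E'
from h import *
for a in(0,9,17): print(a,end=" ");p,r=barpose(115,a,-11);rel(p,r)
p,r=barpose(115,17,-11); rel(p+yaw*70+[0,0,6],r)
E
```

```text
0 travel m [ 0.0009 -0.     -0.015 ] turn [-0.18 -7.63 -0.22]
9 travel m [ 0.003  -0.0001 -0.033 ] turn [ -0.2  -16.63  -0.2 ]
17 travel m [ 0.0072 -0.0001 -0.0486] turn [ -0.21 -24.63  -0.19]
travel m [-0.0614  0.0001 -0.0638] turn [ -0.21 -24.63  -0.19]
```

Emit:
{"op": "carry_out", "data": {
  "series": [
    {"travel": [0,0,-0.008],"turn": [0,-4,0],"claw": -1},
    {"travel": [0,0,-0.016],"turn": [0,-8,0],"claw": -1},
    {"travel": [0.001,0,-0.024],"turn": [0,-12,0],"claw": -1},
    {"travel": [0.002,0,-0.033],"turn": [0,-16.5,0],"claw": -1},
    {"travel": [0.004,0,-0.041],"turn": [0,-20.5,0],"claw": -1},
    {"travel": [0.006,0,-0.049],"turn": [0,-24.5,0],"claw": -1},
    {"travel": [0.006,0,-0.049],"turn": [0,-24.5,0],"claw": -1}
  ]
}}

```text
time: 5.68
position: [683.4, 87.3, 132.8]
tcp_rot: [0.63, 0.763, -0.093, 0.11]
wrist_force: [-0.3, 0.8, -1.7]
grip_width: 37.6
gripper_force: 70.1
```

```bash
python3 - <<'E'
from nail import *
run();s=get_state();print(s["wrist_force"],s["wrist_torque"],s["grip_width"])
p,r=barpose(115,17,-11); rel(p,r); rel(p+yaw*75+[0,0,5],r)
E
```

```text
(array([338.33, 292.06]), array([339.44, 287.74]), (np.float64(0.559197348404606), np.float64(0.082)))
(array([364.82, 213.09]), array([366.26, 208.65]), (np.float64(0.6921555173495954), np.float64(0.081)))
[ 0.06356642  0.33330882 -1.22224163] [ 0.39323764  0.01314982 -0.05224676] 37.554610077939614
travel m [-0.0026  0.0002  0.0001] turn [-0.29 -0.52  0.04]
travel m [-0.0759  0.0002  0.0166] turn [-0.29 -0.52  0.04]
```

Emit:
{"op": "carry_out", "data": {
  "series": [
    {"travel": [-0.006,0,0.0],"turn": [0,0,0],"claw": -1},
    {"travel": [-0.018,0,0.003],"turn": [0,0,0],"claw": -1},
    {"travel": [-0.03,0,0.006],"turn": [0,0,0],"claw": -1},
    {"travel": [-0.045,0,0.01],"turn": [0,0,0],"claw": -1},
    {"travel": [-0.06,0,0.013],"turn": [0,0,0],"claw": -1},
    {"travel": [-0.085,0,0.02],"turn": [0,0,0],"claw": -1},
    {"travel": [-0.085,0,0.02],"turn": [0,0,0],"claw": -1}
  ]
}}

```text
time: 6.6
position: [700.1, -2.5, 137.6]
tcp_rot: [0.631, 0.762, -0.094, 0.109]
wrist_force: [-0.3, -0.5, -2.0]
grip_width: 37.4
gripper_force: 70.3
```

```bash
python3 - <<'E'
from nail import *
s=get_state();print(s["wrist_force"],s["wrist_torque"],s["grip_width"])
cv2.imwrite("pics/w3.png",snapshot("wrist")[:,:,::-1])
h2=heel+yaw*92; h2[2]=0
p,r=barpose(115,0,0,h2); print(p)
for z in(60,15): rel(np.r_[p[:2],z],r)
E
```

```text
[-0.27633438 -0.53888976 -1.96189367] [0.15914022 0.00376333 0.0075527 ] 37.36205294598152
[701.83   -7.774   0.   ]
travel m [0.0158 0.0011 0.0761] turn [-0.33 16.56 -0.17]
travel m [0.0286 0.0013 0.1193] turn [-0.33 16.56 -0.17]
```

View pics/w3.png

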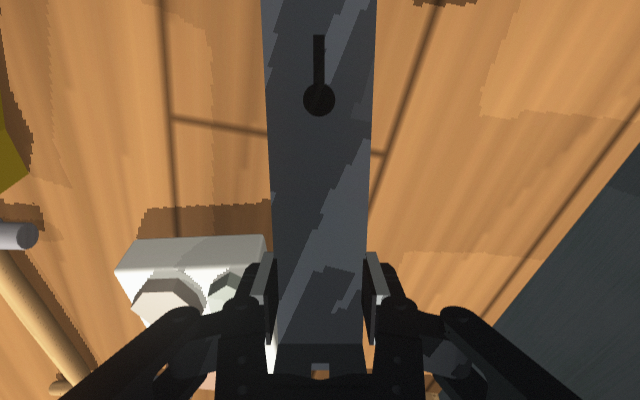

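The bar is out and still held squarely: edges at u=265 and 375, keyhole at (319,100) as before. The foam at (190,265) is clear. Now I level it and lower.

Emit:
{"op": "carry_out", "data": {
  "series": [
    {"travel": [0.008,0.001,0.03],"turn": [0,8,0],"claw": -1},
    {"travel": [0.016,0.001,0.06],"turn": [0,16.5,0],"claw": -1},
    {"travel": [0.02,0.001,0.09],"turn": [0,16.5,0],"claw": -1},
    {"travel": [0.024,0.001,0.104],"turn": [0,16.5,0],"claw": -1},
    {"travel": [0.027,0.001,0.114],"turn": [0,16.5,0],"claw": -1},
    {"travel": [0.0285,0.001,0.119],"turn": [0,16.5,0],"claw": -1},
    {"travel": [0.0285,0.001,0.119],"turn": [0,16.5,0],"claw": -1},
    {"travel": [0.0285,0.001,0.119],"turn": [0,16.5,0],"claw": -1}
  ]
}}

```text
time: 7.65
position: [701.8, -5.9, 16.2]
tcp_rot: [0.637, 0.771, -0.002, -0.001]
wrist_force: [-0.2, -0.5, -2.3]
grip_width: 37.2
gripper_force: 70.5
```

```bash
python3 - <<'E'
from h import *
s=get_state();print(s["position"],s["wrist_force"],s["wrist_torque"],s["grip_width"],R.from_quat(s["tcp_rot"]).as_matrix()[:,2].round(4))
E
```

```text
[701.79832579  -5.89687402  16.18488495] [-0.22658334 -0.50230341 -2.34757809] [-0.10670774 -0.01290582  0.00702709] 37.16746460811054 [-0.0037 -0.0021 -1.    ]
```

Still clear of the bench, with the tool vertical. I'll lower in small steps.

Emit:
{"op": "carry_out", "data": {
  "series": [
    {"travel": [0,0,0.003],"turn": [0,0,0],"claw": -1},
    {"travel": [0,0,0.006],"turn": [0,0,0],"claw": -1},
    {"travel": [0,0,0.009],"turn": [0,0,0],"claw": -1},
    {"travel": [0,0,0.011],"turn": [0,0,0],"claw": -1},
    {"travel": [0,0,0.011],"turn": [0,0,0],"claw": -1}
  ]
}}

```text
time: 8.28
position: [701.3, -6.2, 4.1]
tcp_rot: [0.637, 0.771, -0.002, -0.001]
wrist_force: [-0.2, 0.2, -1.6]
grip_width: 37.5
gripper_force: 70.5
```

Emit:
{"op": "carry_out", "data": {
  "series": [
    {"travel": [0,0,0.001],"turn": [0,0,0],"claw": -1},
    {"travel": [0,0,0.002],"turn": [0,0,0],"claw": -1},
    {"travel": [0,0,0.003],"turn": [0,0,0],"claw": -1},
    {"travel": [0,0,0.003],"turn": [0,0,0],"claw": -1}
  ]
}}

```text
time: 8.78
position: [701.3, -6.1, 1.3]
tcp_rot: [0.637, 0.771, -0.002, -0.001]
wrist_force: [0.3, -0.0, -2.2]
grip_width: 37.6
gripper_force: 70.5
```

Emit:
{"op": "carry_out", "data": {
  "series": [
    {"travel": [0,0,0.001],"turn": [0,0,0],"claw": -1},
    {"travel": [0,0,0.002],"turn": [0,0,0],"claw": -1},
    {"travel": [0,0,0.003],"turn": [0,0,0],"claw": -1},
    {"travel": [0,0,0.003],"turn": [0,0,0],"claw": -1}
  ]
}}

```text
time: 9.28
position: [701.5, -6.1, -0.9]
tcp_rot: [0.637, 0.771, -0.002, -0.001]
wrist_force: [-4.0, 0.2, 6.6]
grip_width: 37.2
gripper_force: 76.5
```

The fingertips have touched the bench. I'll reduce the grip and ease it open.

Emit:
{"op": "carry_out", "data": {
  "series": [
    {"travel": [0,0,-0.001],"turn": [0,0,0],"claw": -1},
    {"travel": [0,0,-0.001],"turn": [0,0,0],"claw": -0.1},
    {"travel": [0,0,-0.001],"turn": [0,0,0],"claw": 0.1},
    {"travel": [0,0,-0.001],"turn": [0,0,0],"claw": 0.4},
    {"travel": [0,0,-0.001],"turn": [0,0,0],"claw": 0.7},
    {"travel": [0,0,-0.001],"turn": [0,0,0],"claw": 0.7},
    {"travel": [0,0,-0.03],"turn": [0,0,0],"claw": 0.7},
    {"travel": [0,0,-0.07],"turn": [0,0,0],"claw": 0.7},
    {"travel": [0,0,-0.12],"turn": [0,0,0],"claw": 0.7},
    {"travel": [0,0,-0.15],"turn": [0,0,0],"claw": 0.7},
    {"travel": [0,0,-0.15],"turn": [0,0,0],"claw": 0.7}
  ],
  "newtons": 20
}}

```text
time: 10.65
position: [703.0, -6.0, 151.3]
tcp_rot: [0.637, 0.771, -0.001, 0.001]
wrist_force: [-0.3, 0.2, -0.4]
grip_width: 72.4
gripper_force: 0.0
```

```bash
python3 - <<'E'
from nail import *
run()
a=snapshot("scene")[:,:,::-1][170:345,220:453];w=snapshot("wrist")[:,:,::-1]
cv2.imwrite("pics/f.png",np.vstack([cv2.resize(a,(480,300),interpolation=cv2.INTER_CUBIC),cv2.resize(w,(480,300))]))
E
```

```text
(array([338.33, 292.06]), array([339.49, 287.83]), (np.float64(0.6213316957415412), np.float64(0.08)))
(array([364.82, 213.09]), array([366.22, 208.57]), (np.float64(0.6359532563673042), np.float64(0.082)))
```

View pics/f.png

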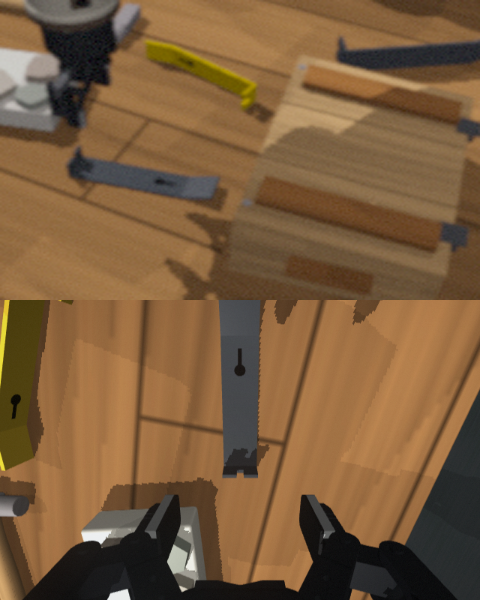

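The bar lies flat on its shank, running from (75,165) to (218,187) in the upper panel and clear of the crate. The lid is still ajar at about 0.08 rad, and the foam, hammer and brush are undisturbed. Handing in.

```bash
python3 -c "
from bench import *
print(finish_job())"
```

```text
the job is handed in; nothing more can be done
None
```

I pried the lid to about 23 mm off the wall, where it stayed, drew the bar out and laid it flat on the bench clear of the crate, then handed the job in after about 11 s; no verdict came back.

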